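# Check the plate gap of a viscometer stand with a gap gauge

### The arm

A 6-joint arm with a two-finger parallel gripper is mounted at the origin on the work surface. World frame = base frame: x ahead of the robot, y to its left, z up, the work surface at z = 0. Lengths are in m, angles in rad, forces in N, time in s.
With the tool pointing down it reaches from about 0.35 to 0.975 m from the base axis. Payload 4.9 kg.
Tool frame: the origin (TCP) lies midway between the tips of the shut fingers; the grasp point (between the pads) lies 19 mm behind it (manip.pinch_z is the distance from the TCP to the grasp point, in m); z points along the fingers, y is the direction in which the jaws open and shut (so a half turn about z gives the same grasp; the last joint's range is limited). The gripper opens to 85 mm and grips with 20 to 120 N. Pads are 22 mm wide; open, the fingers measure 114 mm over their backs; the gripper's body (76 mm by 85 mm) begins 54 mm behind the grasp point. The pads swing forward as they close: fully open they stand 13 mm farther back than shut.
Start: joints at [-1.443, 0.053, 1.613, -0, 1.476, -0.119], TCP at [0.153, -0.606, 0.211] pointing down, gripper open.
Joint ranges: [-3.01, 3.01], [-1.01, 2.22], [0.06, 2.58], [-1.02, 4.17], [0.09, 2.62], [-3.14, 3.14]. Speed limits (rad/s): [2.57, 2.57, 3.14, 3.14, 3.14, 3.14].

### API

Orientations are given as a unit quaternion [w, x, y, z].
In Python, from plant import manip gives the robot as it stands.
- The arm moves only by the tool drive_tool, never from a script. Its argument "commands" is text: rows parted by semicolons, each of 5 numbers parted by spaces: the finger opening in mm, from 0 to 85.4, then the shift along the tool's x, y, z in units of 30 mm (1.0 is 30 mm), then the turn about the tool's z in degrees. A call has exactly 8 rows; each row shifts and turns the commanded pose from where the row before left it, along the tool's axes as they then stand; what a row does not reach is not made up. A row lasts 1/8 s, in which the tool goes at most 62.5 mm and 10.7 degrees, less where a joint would pass 70% of its speed; a pose out of reach is approached as far as the arm can. A call is refused whole if a number of a shift passes 1 or a number of a turn 10.7, either way. A call with a gripper value outside its range is refused whole. The fingers move at their own pace and stop on an object; the grip force is fixed at half the most. Time passes only in rows, so rows that do not move let the fingers close, or fill a call up. It gives the time, the measured TCP pose, the force and the opening at its end, in the units of the state.
- manip.state(): the state, without advancing time (a new reading comes with each control period).
- manip.grab_frame(name): name is "side" or "top"; returns the picture (420x560x3 uint8, red, green, blue); there is no depth.
- manip.camera_params(name): a dict with "fx", "fy", "cx", "cy" (pixels), "distortion" ([k1, k2, p1, p2, k3] as OpenCV has them; the pictures are not rectified), "xyz" and "orientation" of the camera in the world. Camera axes: x right, y down, z forward; pixel columns grow to the right and rows downward; lengths in m; the calibration is good to about 2 mm. A picture is of the moment at which its call begins. camera_params takes no time and is no camera call.
- manip.job_done(): hands the job in, once; it reports no verdict.
The state is a dict: "time": time; "joint_pos": joint angles; "joint_vel": joint speeds; "joint_efforts": joint torques, N m; "tool_pos": TCP position; "tool_rot": TCP orientation; "contact_force": force on the tool from outside, world axes, zero at the start; "ft_torque": the same for the moment, N m; "gripper_width": opening from 0.0 (shut) to 1.0 (fully open).
Only numpy, scipy, OpenCV 4.12 (cv2) and the standard library are available. Lean on these libraries where they do the work, as an engineer would, in place of code of your own. Each camera call takes 0.05 s, during which the arm holds its last target. There are 200 camera calls.

### The job

Swing the lever on top of the plate stand to its middle tick (45 degrees), which sets the gap between the two steel plates. Then take the flat gap gauge by its upright grip and slide its blade straight in from the front between the plates, resting on the lower one, until it drags snugly under the sprung upper plate, without pushing it on to the post behind the plates. Finish still gripping the gauge, motionless at that depth with the lever still on its tick, and leave the glassware and other things on the bench where they are.

Things in the scene. Friction and masses are not known exactly. Their poses are not given: they have to be found in the camera images.
- stand: White plate stand fixed to the bench, 163 mm high. Origin on the bench under the lever's axis; x points from the front (mouth of the plates) to the back, z up. Base slab 22 mm high, 150 wide, to 80 mm in front of the origin. A 90 mm wide head, 110 to 155 mm high, overhangs the plates to 42 mm in front of the origin. The post behind the plates begins 15 mm behind the origin (75 mm behind the lip).
- lip (a point): Middle of the front edge of the flat top of the fixed lower steel plate (66 mm above the bench, 60 mm in front of the stand's origin); axes as the stand's. The lower plate is 60 mm wide and flat for 60 mm behind the lip; in front of it a lead-in slopes down by 6 mm over 12 mm.
- upper_plate: Sprung upper steel plate, 60 mm wide; origin as the stand's, rising with it. Its underside slopes down as a lead-in, level 25 to 60 mm behind the lip; the gap there is 4.5 mm per rad of lever angle: 3.5 mm at 45 degrees (8 mm at the mouth). The blade lifts it against its spring (about 3.5 N; drag some 4 to 10 N). Above about 1.1 rad of lever the blade passes without drag.
- lever (a joint): Gap lever on the stand's aluminium top plate (163 mm high), about a vertical axis, rad: 0 (plates together) points to the stand's back right, 0.785 (45 degrees, the middle, longer of three dark ticks) straight right (own -y), 1.571 front right. Growing angle is clockwise from above and raises the upper plate. Starts at 1.25 to 1.6, stays where left; moving it takes about 3.5 N at the knob.
- knob (a point): Middle of the grippable height of the lever's upright black knob, a cylinder 18 mm across, from 167 to 209 mm above the bench (this point at 190 mm), 60 mm from the lever's axis. The lever's bar below it reaches up to 173 mm.
- pivot (a point): Point on the lever's vertical axis at the knob's height (190 mm above the bench).
- mark (a point): Where the knob's point must come: the knob's position with the lever at 45 degrees, 60 mm to the right of the pivot.
- gauge: Gap gauge lying loose on the bench, about 0.12 kg: a flat steel blade 22 mm wide, 5 mm thick with a round nose, and an upright wooden grip block 36 (x) x 14 (y) mm, its top 45 mm above the blade's underside. Origin on the underside below the middle of the block; x points along the blade to the nose, 120 mm ahead; the blade also runs 18 mm behind the origin. z up.
- gauge_tip (a point): The nose end of the gauge's blade, at mid-thickness (2.5 mm above the underside), 120 mm ahead of the origin.
- gauge_grip (a point): Grip point in the block, 28 mm above the gauge's underside, over its origin; pinch across the 14 mm (gauge's y).
- flask: Glass conical flask, 76 mm across, 113 mm high, a bystander. Origin under its centre.
- reagent: Amber glass bottle, 60 mm across, 120 mm high, a bystander. Origin under its centre.
- beaker: Glass beaker, 68 mm across, 85 mm high, a bystander. Origin under its centre.
- jar: Small glass sample jar, 52 mm across, 55 mm high, a bystander. Origin under its centre.
- dish: White ceramic dish, 84 mm across, 20 mm high, a bystander. Origin under its centre.
- cork_ring: Cork flask ring, 90 mm across, 22 mm high, a bystander. Origin under its centre.
- spatula: Spatula with a wooden handle, 170 mm long, lying on the bench, a bystander. Origin under its middle.
Things that resemble listed ones, but are neither listed nor needed, are in the scene too. What is shaped like the gauge but black or blue is not meant.

How it is judged:
By the outcome, as a careful person would: the job done as asked, in the order asked, and still so for the second after the job is handed in, while the arm keeps its last pose, push and grip.
It also fails if it takes over 53 s, if anything falls off the work surface, if the arm or the gripper's body presses on something with over 40 N, if the wrist force passes 120 N, or if a joint passes its speed limit or range.

## Working session

There is one attempt and no reset: what is moved stays moved. The work goes in short steps, Python scripts to look and compute and a tool call to move; the robot and the scene stay as the last step left them, time stands still between calls to the robot, and variables do not carry over. Pictures are saved under pics/ and viewed, about 8 in all and at most 12, crops included, and the job is handed in when it is done.

Besides the shell and the picture viewer there is one more tool, called after "Request:" as name(argument=value, ...) on one line, values as JSON. drive_tool: Moves the arm, as the interface text tells. Its arguments: {"type":"object","properties":{"commands":{"type":"string"}},"required":["commands"]}

```bash
mkdir -p pics; cat > h.py <<'E'
import numpy as np,cv2
from plant import manip
from scipy.spatial.transform import Rotation as R
def q2R(q): return R.from_quat([q[1],q[2],q[3],q[0]]).as_matrix()
def cam(n):
    c=manip.camera_params(n);K=np.array([[c['fx'],0,c['cx']],[0,c['fy'],c['cy']],[0,0,1.]])
    return K,np.array(c['distortion'],float),np.array(c['xyz']),q2R(c['orientation'])
def w(n,u,v,z):
    "pixel -> world on plane z"
    K,d,p,M=cam(n);a=cv2.undistortPoints(np.array([[[u,v]]],float),K,d)[0,0]
    r=M@np.array([a[0],a[1],1]);return p+r*(z-p[2])/r[2]
def px(n,P):
    K,d,p,M=cam(n);P=np.atleast_2d(np.array(P,float));c=(P-p)@M
    return cv2.projectPoints(c,np.zeros(3),np.zeros(3),K,d)[0][:,0]
def snap(n,f,crop=None,s=1):
    im=manip.grab_frame(n)[:,:,::-1].copy();cv2.imwrite('pics/raw_'+f,im)
    if crop: x0,y0,x1,y1=crop;im=im[y0:y1,x0:x1]
    cv2.imwrite('pics/'+f,cv2.resize(im,None,fx=s,fy=s,interpolation=cv2.INTER_CUBIC));return im
E
python3 - <<'E'
from h import *
for n in('top','side'):
    snap(n,n+'0.png',s=1.42); print(n,manip.camera_params(n))
s=manip.state();print(s); print(q2R(s['tool_rot']),manip.pinch_z)
E
```

```text
top {'fx': 503.7303843838843, 'fy': 503.7303843838843, 'cx': 268.24874509531753, 'cy': 207.9995631779194, 'distortion': array([-0.12656491,  0.        ,  0.        ,  0.        ,  0.        ]), 'xyz': array([0.37179721, 0.04438375, 1.38372945]), 'orientation': array([-0.03526635,  0.71556988, -0.6966973 ,  0.03645418])}
side {'fx': 443.5783063253658, 'fy': 443.5783063253658, 'cx': 280.6673503288248, 'cy': 213.08487558300232, 'distortion': array([-0.04009685,  0.        ,  0.        ,  0.        ,  0.        ]), 'xyz': array([-0.03740739,  0.86102679,  0.91013533]), 'orientation': array([ 0.11978578, -0.25613549,  0.8606362 , -0.4234989 ])}
{'time': 0.1, 'joint_pos': array([-1.44298847e+00,  5.32945114e-02,  1.61416880e+00, -2.31760829e-05,
        1.47600156e+00, -1.18994788e-01]), 'joint_vel': array([ 0.00095639, -0.00194936, -0.00358104, -0.00016835,  0.00034413,
        0.00097194]), 'joint_efforts': array([-1.56442275e-03, -3.94906569e+01, -3.71362317e+01, -2.36736978e-04,
        3.98070508e-03, -2.09399751e-06]), 'tool_pos': array([ 0.15260917, -0.60545465,  0.20947648]), 'tool_rot': array([-9.36051534e-04,  9.92395142e-01,  1.23089418e-01, -1.56598673e-05]), 'contact_force': array([-0.27474732,  0.33537675, -0.55159127]), 'ft_torque': array([0.00292431, 0.02341107, 0.06518164]), 'gripper_width': 1.00374899368221}
[[ 9.69697990e-01  2.44306652e-01 -2.61517629e-04]
 [ 2.44306710e-01 -9.69696238e-01  1.85401086e-03]
 [ 1.99354524e-04 -1.86172112e-03 -9.99998247e-01]] 0.0187
```

View pics/top0.png

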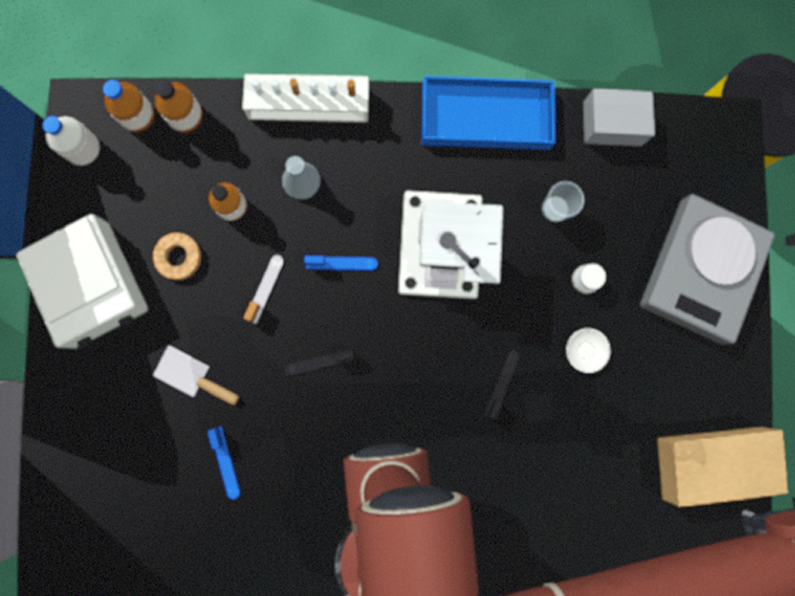

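View pics/side0.png

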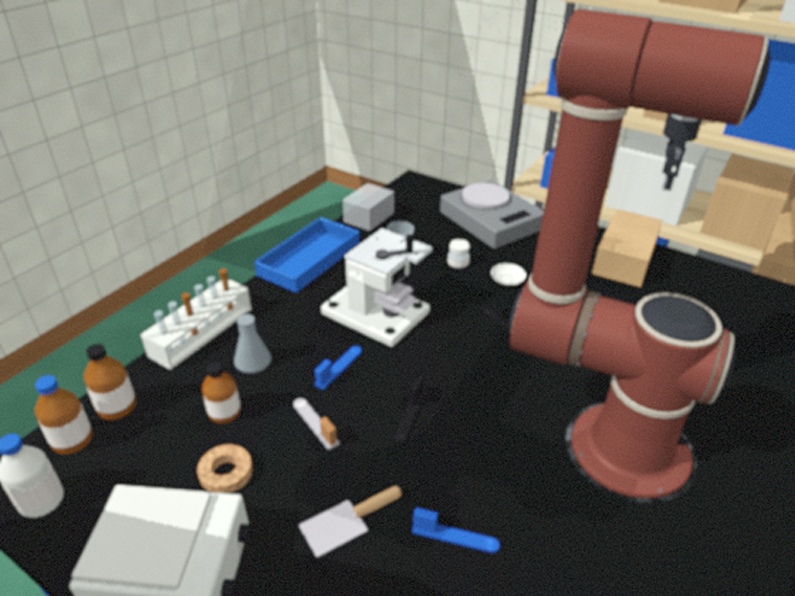

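The top view shows the stand at about (445,245), with its mouth facing the robot (down). The steel gauge has its nose at (277,258) and its wooden block at (251,311). Next I'll zoom in on both.

```bash
python3 - <<'E'
import cv2,numpy as np
t=cv2.imread('pics/raw_top0.png');s=cv2.imread('pics/raw_side0.png')
f=lambda i,x,y,w,h,k:cv2.resize(i[y:y+h,x:x+w],None,fx=k,fy=k,interpolation=cv2.INTER_CUBIC)
a=f(t,272,128,95,90,4);b=f(t,160,170,45,60,6)   # top
c=f(s,220,155,95,90,4);d=f(s,200,275,45,45,6)
H=360
o=np.zeros((600,800,3),np.uint8)
o[0:360,0:380]=f(t,272,128,95,90,4)
o[0:360,400:670]=b
cv2.imwrite('pics/z1.png',o[:360])
o[:]=0;o[0:360,0:380]=c;o[0:270,400:670]=d
o[365:595,0:0+0]=0
cv2.imwrite('pics/z2.png',o[:360])
cv2.imwrite('pics/z.png',np.vstack([cv2.resize(cv2.imread('pics/z1.png'),(660,297)),cv2.resize(cv2.imread('pics/z2.png'),(660,297))]) if 0 else o[:1])
E
```

```text
(no output)
```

View pics/z1.png

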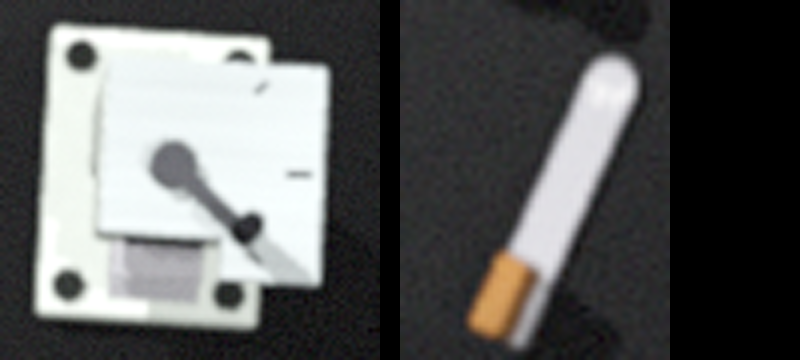

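View pics/z2.png

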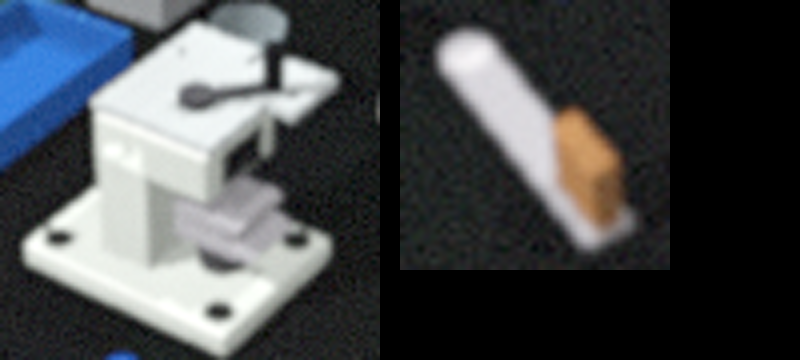

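```bash
python3 - <<'E'
from h import *
def A(u,v,z): return w('top',272+u/4-.0,128+v/4,z)
def B(u,v,z): return w('top',160+(u-400)/6,170+v/6,z)
for nm,u,v,z in[('BL',50,25,.022),('BR',270,37,.022),('FR',258,328,.022),('FL',37,317,.022),('pivot',174,165,.17),('tick1',287,174,.163),('tick2',312,174,.163),('topBL',103,55,.163),('topBR',330,66,.163),('topFR',322,287,.163),('topFL',97,236,.163),('knob',247,222,.209),('knobmid',246,228,.19)]:
    print(nm,A(u,v,z).round(4))
for nm,u,v,z in[('nose',615,50,.0025),('tailL?',508,347,.005),('tailR',528,350,.005),('bl1',580,90,.005),('br1',640,92,.005),('bl2',512,245,.005),('br2',555,275,.005),('topA',500,250,.045),('topB',535,266,.045),('topC',505,338,.045),('topD',470,325,.045)]:
    print(nm,B(u,v,z).round(4))
def S(u,v,z): return w('side',220+u/4,155+v/4,z)
def T(u,v,z): return w('side',200+(u-400)/6,275+v/6,z)
print('side pivot',S(200,96,.17),'knobtop',S(274,46,.209),'nose',T(448,38,.005),'tail',T(612,233,.005),'grip top',T(590,130,.045))
print('FRslab',S(222,345,.022))
E
```

```text
BL [0.7167 0.0044 0.022 ]
BR [ 0.7129 -0.1483  0.022 ]
FR [ 0.51  -0.142  0.022]
FL [0.5135 0.0087 0.022 ]
pivot [ 0.5938 -0.069   0.17  ]
tick1 [ 0.5915 -0.1396  0.163 ]
tick2 [ 0.5919 -0.1551  0.163 ]
topBL [ 0.6629 -0.0247  0.163 ]
topBR [ 0.6603 -0.1659  0.163 ]
topFR [ 0.522  -0.1618  0.163 ]
topFL [ 0.5496 -0.0232  0.163 ]
knob [ 0.5537 -0.1091  0.209 ]
knobmid [ 0.553  -0.1111  0.19  ]
nose [0.5899 0.2474 0.0025]
tailL? [0.4507 0.2906 0.005 ]
tailR [0.4496 0.2813 0.005 ]
bl1 [0.5704 0.2625 0.005 ]
br1 [0.5702 0.2346 0.005 ]
bl2 [0.4977 0.2908 0.005 ]
br2 [0.4844 0.2703 0.005 ]
topA [0.4917 0.289  0.045 ]
topB [0.4849 0.2729 0.045 ]
topC [0.4524 0.285  0.045 ]
topD [0.4577 0.301  0.045 ]
side pivot [ 0.59188071 -0.06898308  0.17      ] knobtop [ 0.55059112 -0.10685161  0.209     ] nose [0.58802041 0.24639363 0.005     ] tail [0.45518029 0.29548955 0.005     ] grip top [0.47513743 0.28131406 0.045     ]
FRslab [0.5137127  0.01848774 0.022     ]
```

```bash
cat > plan.py <<'E'
import sys
from h import *
# usage: plan.py N grip x y z xdir_deg ; straight path over N rows from measured pose (tool z down)
def plan(N,g,x,y,z,a):
    s=manip.state();p=np.array(s['tool_pos']);M=q2R(s['tool_rot']);a0=np.degrees(np.arctan2(M[1,0],M[0,0]))
    da=(a-a0)/N;d=(np.array([x,y,z])-p)/N/.03;out=[]
    for i in range(N):
        t=np.radians(a0+i*da);out.append('%g %.3f %.3f %.3f %.2f'%(g,d[0]*np.cos(t)+d[1]*np.sin(t),d[0]*np.sin(t)-d[1]*np.cos(t),-d[2],-da))
    print('t',round(s['time'],2),'tcp',p.round(4),'dir',round(a0,2),'F',np.round(s['contact_force'],1),'w',round(s['gripper_width']*85.4,1))
    print('; '.join(out))
if __name__=='__main__':
    v=list(map(float,sys.argv[1:]));plan(int(v[0]),*v[1:])
E
python3 plan.py 24 60 .5505 -.111 .26 -91.3
```

```text
t 0.1 tcp [ 0.1526 -0.6055  0.2095] dir 14.14 F [-0.3  0.3 -0.6] w 85.7
60 0.704 -0.531 -0.070 4.39; 60 0.661 -0.583 -0.070 4.39; 60 0.614 -0.632 -0.070 4.39; 60 0.564 -0.677 -0.070 4.39; 60 0.511 -0.719 -0.070 4.39; 60 0.454 -0.756 -0.070 4.39; 60 0.395 -0.788 -0.070 4.39; 60 0.333 -0.816 -0.070 4.39; 60 0.270 -0.839 -0.070 4.39; 60 0.205 -0.857 -0.070 4.39; 60 0.138 -0.871 -0.070 4.39; 60 0.071 -0.879 -0.070 4.39; 60 0.004 -0.881 -0.070 4.39; 60 -0.064 -0.879 -0.070 4.39; 60 -0.131 -0.872 -0.070 4.39; 60 -0.197 -0.859 -0.070 4.39; 60 -0.263 -0.841 -0.070 4.39; 60 -0.326 -0.819 -0.070 4.39; 60 -0.388 -0.791 -0.070 4.39; 60 -0.448 -0.759 -0.070 4.39; 60 -0.504 -0.723 -0.070 4.39; 60 -0.558 -0.682 -0.070 4.39; 60 -0.609 -0.637 -0.070 4.39; 60 -0.656 -0.589 -0.070 4.39
```

Request:
drive_tool(commands="60 0.7 -0.53 -0.2 4.4; 60 0.66 -0.58 -0.2 4.4; 60 0.61 -0.63 -0.2 4.4; 60 0.56 -0.68 -0.2 4.4; 60 0.51 -0.72 -0.2 4.4; 60 0.45 -0.76 -0.2 4.4; 60 0.4 -0.79 -0.2 4.4; 60 0.33 -0.82 -0.2 4.4")

```text
time: 1.1
tool_pos: [0.2854, -0.4401, 0.2582]
tool_rot: [-0.0, 0.983, -0.184, -0.0]
contact_force: [1.3, 0.1, 0.1]
gripper_width: 0.704
```

Request:
drive_tool(commands="60 0.27 -0.84 0 4.4; 60 0.2 -0.86 0 4.4; 60 0.14 -0.87 0 4.4; 60 0.07 -0.88 0 4.4; 60 0 -0.88 0 4.4; 60 -0.06 -0.88 0 4.4; 60 -0.13 -0.87 0 4.4; 60 -0.2 -0.86 0 4.4")

```text
time: 2.1
tool_pos: [0.418, -0.2754, 0.258]
tool_rot: [-0.0, 0.881, -0.473, -0.0]
contact_force: [0.4, -1.1, -0.2]
gripper_width: 0.7
```

```bash
python3 plan.py 8 60 .5505 -.111 .235 -91.3
```

```text
t 2.1 tcp [ 0.418  -0.2754  0.258 ] dir -56.41 F [ 0.4 -1.1 -0.2] w 59.8
60 -0.265 -0.839 0.096 4.36; 60 -0.328 -0.816 0.096 4.36; 60 -0.389 -0.789 0.096 4.36; 60 -0.448 -0.757 0.096 4.36; 60 -0.504 -0.721 0.096 4.36; 60 -0.558 -0.680 0.096 4.36; 60 -0.608 -0.636 0.096 4.36; 60 -0.654 -0.588 0.096 4.36
```

Request:
drive_tool(commands="60 -0.265 -0.84 0.1 4.36; 60 -0.33 -0.816 0.1 4.36; 60 -0.39 -0.79 0.1 4.36; 60 -0.45 -0.757 0.1 4.36; 60 -0.504 -0.72 0.1 4.36; 60 -0.56 -0.68 0.1 4.36; 60 -0.61 -0.636 0.1 4.36; 60 -0.654 -0.588 0.1 4.36")

```text
time: 3.1
tool_pos: [0.5499, -0.1104, 0.2338]
tool_rot: [-0.0, -0.699, 0.715, 0.0]
contact_force: [-0.2, -1.7, -0.4]
gripper_width: 0.698
```

```bash
python3 - <<'E'
from h import *
snap('side','k1.png',(220,100,360,240),4)
print(px('side',[[.5505,-.111,.209],[.5505,-.111,.167],list(manip.state()['tool_pos'])]), manip.state()['tool_pos'])
E
```

```text
[[289.26093553 165.89994546]
 [288.95102938 177.66810792]
 [288.79376205 159.24444088]] [ 0.55102178 -0.10819528  0.23328254]
```

View pics/k1.png

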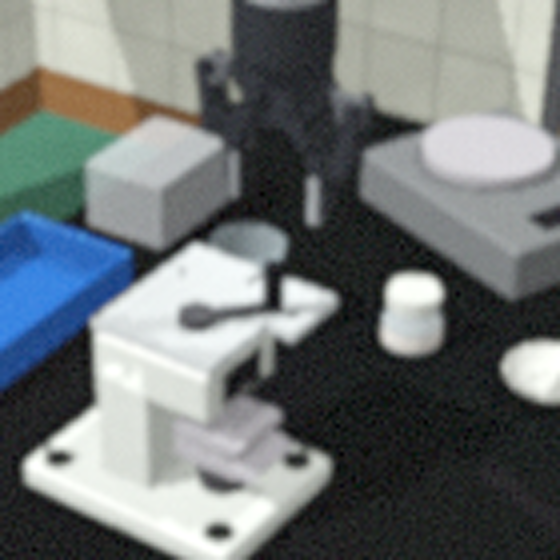

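Request:
drive_tool(commands="60 0 0 0.43 0; 60 0 0 0.43 0; 60 0 0 0.43 0; 60 0 0 0.43 0; 0 0 0 0 0; 0 0 0 0 0; 0 0 0 0 0; 0 0 0 0 0")

```text
time: 4.15
tool_pos: [0.5523, -0.1102, 0.1841]
tool_rot: [0.003, -0.7, 0.714, -0.002]
contact_force: [6.9, 3.5, -3.0]
gripper_width: 0.156
```

```bash
python3 plan.py 8 0 .591 -.129 .182 -91.3
```

```text
t 4.15 tcp [ 0.5523 -0.1102  0.1841] dir -91.1 F [ 6.9  3.5 -3. ] w 13.3
0 0.075 -0.163 0.009 0.03; 0 0.075 -0.163 0.009 0.03; 0 0.075 -0.163 0.009 0.03; 0 0.075 -0.163 0.009 0.03; 0 0.075 -0.163 0.009 0.03; 0 0.075 -0.163 0.009 0.03; 0 0.075 -0.163 0.009 0.03; 0 0.075 -0.163 0.009 0.03
```

```bash
python3 - <<'E'
from h import *
snap('side','k2.png',(250,120,330,220),5)
s=manip.state();print(s['gripper_width']*85.4,s['contact_force'],s['tool_pos'])
E
```

```text
12.925845145559157 [ 6.88231551  4.08292053 -2.41095523] [ 0.55230665 -0.11020363  0.18411376]
```

View pics/k2.png

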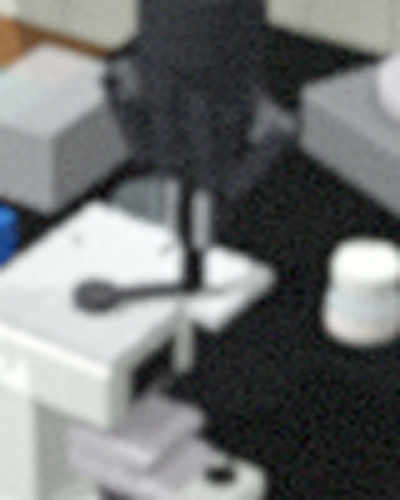

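Request:
drive_tool(commands="0 0.117 -0.137 0 0; 0 0.103 -0.147 0 0; 0 0.09 -0.16 0 0; 0 0.073 -0.16 0 0; 0 0.06 -0.173 0 0; 0 0.043 -0.17 0 0; 0 0.027 -0.18 0 0; 0 0.013 -0.177 0 0")

```text
time: 5.2
tool_pos: [0.588, -0.1343, 0.1842]
tool_rot: [-0.005, -0.699, 0.715, -0.004]
contact_force: [-6.6, -17.0, 0.6]
gripper_width: 0.156
```

Request:
drive_tool(commands="0 0 0 0 0; 0 0 0 0 0; 0 0 0 0 0; 0 0 0 0 0; 0 0 0 0 0; 0 0 0 0 0; 0 0 0 0 0; 0 0 0 0 0")

```text
time: 6.2
tool_pos: [0.5884, -0.1343, 0.1843]
tool_rot: [-0.004, -0.699, 0.715, -0.005]
contact_force: [-2.4, -16.4, -0.4]
gripper_width: 0.152
```

```bash
python3 plan.py 8 0 .5914 -.129 .182 -91.3
```

```text
t 6.2 tcp [ 0.5884 -0.1343  0.1843] dir -91.28 F [ -2.4 -16.4  -0.4] w 13.0
0 -0.023 -0.012 0.009 0.00; 0 -0.023 -0.012 0.009 0.00; 0 -0.023 -0.012 0.009 0.00; 0 -0.023 -0.012 0.009 0.00; 0 -0.023 -0.012 0.009 0.00; 0 -0.023 -0.012 0.009 0.00; 0 -0.023 -0.012 0.009 0.00; 0 -0.023 -0.012 0.009 0.00
```

Request:
drive_tool(commands="0 0.05 -0.05 0 0; 0 0.05 -0.05 0 0; 0 0 0 0 0; 0 0 0 0 0; 0 0 0 0 0; 0 0 0 0 0; 0 0 0 0 0; 0 0 0 0 0")

```text
time: 7.2
tool_pos: [0.5905, -0.1347, 0.1841]
tool_rot: [-0.003, -0.7, 0.714, -0.002]
contact_force: [-5.4, -9.4, 1.5]
gripper_width: 0.151
```

Request:
drive_tool(commands="50 0 0 0 0; 50 0 0 0 0; 50 0 0 0 0; 50 0 0 0 0; 50 0 0 -0.5 0; 50 0 0 -0.7 0; 50 0 0 -0.7 0; 50 0 0 -0.3 0")

```text
time: 8.2
tool_pos: [0.5926, -0.1313, 0.2526]
tool_rot: [0.001, -0.7, 0.714, -0.002]
contact_force: [0.5, 0.7, 0.5]
gripper_width: 0.581
```

```bash
python3 plan.py 24 50 .47 .28 .25 -20.5
```

```text
t 8.2 tcp [ 0.5926 -0.1313  0.2526] dir -91.14 F [0.5 0.7 0.5] w 49.6
50 -0.568 0.182 0.004 -2.94; 50 -0.576 0.152 0.004 -2.94; 50 -0.583 0.122 0.004 -2.94; 50 -0.589 0.092 0.004 -2.94; 50 -0.593 0.062 0.004 -2.94; 50 -0.595 0.031 0.004 -2.94; 50 -0.596 0.001 0.004 -2.94; 50 -0.595 -0.030 0.004 -2.94; 50 -0.593 -0.060 0.004 -2.94; 50 -0.589 -0.091 0.004 -2.94; 50 -0.584 -0.121 0.004 -2.94; 50 -0.577 -0.151 0.004 -2.94; 50 -0.568 -0.180 0.004 -2.94; 50 -0.558 -0.209 0.004 -2.94; 50 -0.547 -0.237 0.004 -2.94; 50 -0.534 -0.265 0.004 -2.94; 50 -0.520 -0.292 0.004 -2.94; 50 -0.504 -0.319 0.004 -2.94; 50 -0.487 -0.344 0.004 -2.94; 50 -0.469 -0.368 0.004 -2.94; 50 -0.449 -0.392 0.004 -2.94; 50 -0.428 -0.415 0.004 -2.94; 50 -0.406 -0.436 0.004 -2.94; 50 -0.383 -0.456 0.004 -2.94
```

Request:
drive_tool(commands="50 -0.57 0.18 0 -2.94; 50 -0.576 0.15 0 -2.94; 50 -0.583 0.12 0 -2.94; 50 -0.589 0.09 0 -2.94; 50 -0.593 0.06 0 -2.94; 50 -0.595 0.03 0 -2.94; 50 -0.596 0 0 -2.94; 50 -0.595 -0.03 0 -2.94")

```text
time: 9.2
tool_pos: [0.5507, 0.0074, 0.2491]
tool_rot: [-0.0, 0.832, -0.555, 0.0]
contact_force: [-0.3, -0.7, 0.7]
gripper_width: 0.586
```

Request:
drive_tool(commands="50 -0.593 -0.06 0 -2.94; 50 -0.589 -0.09 0 -2.94; 50 -0.584 -0.12 0 -2.94; 50 -0.577 -0.15 0 -2.94; 50 -0.568 -0.18 0 -2.94; 50 -0.558 -0.21 0 -2.94; 50 -0.547 -0.237 0 -2.94; 50 -0.534 -0.265 0 -2.94")

```text
time: 10.2
tool_pos: [0.5099, 0.1445, 0.249]
tool_rot: [0.0, 0.927, -0.374, 0.0]
contact_force: [-0.4, -0.4, 0.4]
gripper_width: 0.585
```

```bash
python3 - <<'E'
from h import *
snap('top','l1.png',(272,128,372,218),6)
O=np.array([.5925,-.069]);
print(px('top',[[.5928,-.069,.17],[.5914,-.129,.209],[.5914,-.129,.167]]))
E
python3 plan.py 8 50 .47 .28 .2 -20.5
```

```text
[[315.48064644 169.6346799 ]
 [342.25315727 168.04681196]
 [339.71495144 171.12139188]]
t 10.25 tcp [0.5093 0.1462 0.249 ] dir -43.75 F [-1.6  0.7 -0.2] w 50.2
50 -0.504 -0.289 0.204 -2.91; 50 -0.489 -0.315 0.204 -2.91; 50 -0.472 -0.339 0.204 -2.91; 50 -0.454 -0.363 0.204 -2.91; 50 -0.435 -0.385 0.204 -2.91; 50 -0.415 -0.407 0.204 -2.91; 50 -0.394 -0.427 0.204 -2.91; 50 -0.372 -0.447 0.204 -2.91
```

View pics/l1.png

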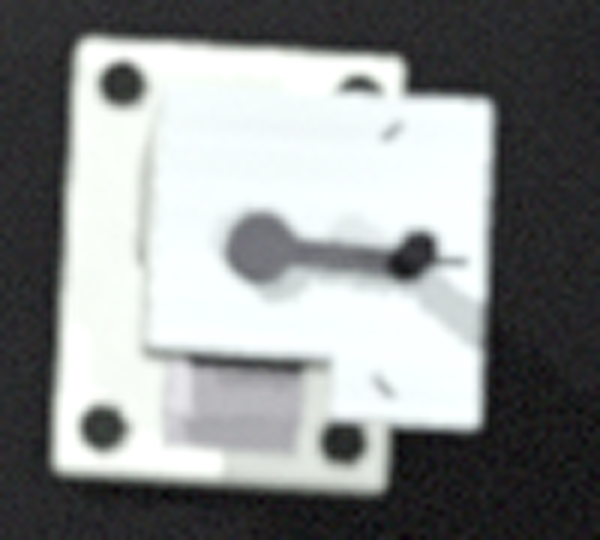

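```bash
python3 - <<'E'
from h import *
im=cv2.imread('pics/raw_l1.png').astype(float).mean(2)
def cl(x0,x1,y0,y1):
    r=[]
    for u in range(x0,x1):
        c=im[y0:y1,u];d=np.clip(np.median(np.r_[im[y0:y0+3,u],im[y1-3:y1,u]])-c-15,0,None)
        if d.sum()>10:r.append((u,(d*np.arange(y0,y1)).sum()/d.sum()))
    return np.array(r)
b=cl(321,336,161,180);t=cl(345,351,165,178)
print(b.round(2).tolist());print(t.round(2).tolist())
P=[w('top',u,v,.170)[:2] for u,v in b];Q=[w('top',u,v,.163)[:2] for u,v in t]
P=np.array(P);Q=np.array(Q);k=np.polyfit(P[:,1],P[:,0],1);print('bar slope deg',np.degrees(np.arctan(k[0])),'x at y=-.069',np.polyval(k,-.069),'x at -.147',np.polyval(k,-.147),'tick x',Q.mean(0))
# disc centre
m=((im[155:185,300:325]<170)).astype(np.uint8);print(im[160:182,305:350:3].astype(int))
E
```

```text
[[321.0, 170.13], [322.0, 170.26], [323.0, 170.22], [324.0, 170.24], [325.0, 170.37], [326.0, 170.47], [327.0, 170.44], [328.0, 170.43], [329.0, 170.55], [330.0, 170.67], [331.0, 170.83], [332.0, 171.03], [333.0, 171.16], [334.0, 171.3], [335.0, 171.46]]
[[345.0, 170.93], [346.0, 172.29], [347.0, 172.68], [348.0, 172.41], [349.0, 172.64]]
bar slope deg 3.5449286217860845 x at y=-.069 0.5931143673510164 x at -.147 0.5882822873306762 tick x [ 0.5899907 -0.147646 ]
[[252 252 252 252 253 253 253 253 253 253 253 253 253 253 254]
 [252 252 252 249 250 252 252 253 253 253 253 253 253 253 254]
 [251 251 243 230 235 252 252 253 251 252 253 253 254 254 254]
 [250 247 228 178 193 247 251 251 246 249 253 253 254 253 253]
 [251 241 202 127 139 236 250 250 238 242 253 253 253 254 253]
 [252 237 163 116 117 212 250 247 234 236 250 252 235 250 254]
 [252 234 130 120 115 173 244 242 232 234 243 242 173 226 254]
 [252 230 120 118 119 138 215 221 221 229 236 217  85 175 253]
 [252 224 118 120 121 120 153 170 183 201 216 178  53 139 253]
 [252 222 119 121 121 120 117 123 134 138 162 106  54 124 252]
 [253 226 115 120 120 120 115 119 116 106 112  51  57 112 229]
 [254 238 115 121 119 127 124 122 115 110 103  31  51 108 174]
 [253 249 123 120 122 161 159 141 127 121 108  29  47 164 212]
 [253 253 170 112 126 195 197 180 174 155 134  45  71 202 249]
 [253 253 221 127 146 207 219 213 213 193 178 105 129 209 248]
 [253 253 246 185 185 209 232 237 235 214 209 182 184 211 234]
 [253 253 253 227 205 213 244 251 251 236 229 227 210 212 219]
 [253 253 253 246 215 227 252 253 253 252 247 247 226 212 212]
 [252 253 253 252 234 245 253 254 254 254 253 253 240 212 211]
 [253 253 253 252 251 252 253 253 253 254 254 254 247 214 212]
 [253 253 252 252 253 253 253 253 253 254 254 254 253 227 211]
 [253 252 253 252 252 253 252 253 253 253 253 254 254 244 210]]
```

The lever points at the middle tick to within about 1° (bar slope ~.06–.07, pivot-to-tick slope ~.06). Next is the gauge. I'll refine its pose by rendering the block and blade outlines against the image.

```bash
python3 - <<'E'
from h import *
from scipy.optimize import minimize
cs={'top':((160,170,206,232)),'side':((198,272,246,322))}
masks={}
for n,(x0,y0,x1,y1) in cs.items():
    im=cv2.imread(f'pics/raw_{n}0.png');im=im[y0:y1,x0:x1]
    hsv=cv2.cvtColor(im,cv2.COLOR_BGR2HSV).astype(float)
    org=((hsv[...,1]>90)&(hsv[...,2]>90)).astype(float)
    bl=((hsv[...,2]>110)&(hsv[...,1]<=90)).astype(float)
    masks[n]=(org,np.clip(org+bl,0,1),x0,y0)
def shape(n,pts,x0,y0,sh):
    P=(px(n,pts)-[x0,y0]);h=cv2.convexHull(((P+.5)*8*16-.5*16).astype(np.int32))
    m=np.zeros((sh[0]*8,sh[1]*8),np.uint8);cv2.fillConvexPoly(m,h,255,cv2.LINE_AA,4)
    return cv2.resize(m,(sh[1],sh[0]),interpolation=cv2.INTER_AREA)/255.
a=np.linspace(-np.pi/2,np.pi/2,9)
def cost(p,only=None):
    x,y,t=p[0]/100,p[1]/100,np.radians(p[2]);Rm=np.array([[np.cos(t),-np.sin(t)],[np.sin(t),np.cos(t)]])
    def W(q,zs): q=np.array(q)@Rm.T+[x,y];return np.vstack([np.c_[q,np.full(len(q),z)] for z in zs])
    blk=W([(.018,.007),(.018,-.007),(-.018,-.007),(-.018,.007)],(.005,.045))
    bld=W([(-.018,.011),(-.018,-.011)]+[(.109+.011*np.cos(b),.011*np.sin(b)) for b in a],(0,.005))
    c=0
    for n,(o,al,x0,y0) in masks.items():
        if only and n!=only: continue
        B=shape(n,blk,x0,y0,o.shape);L=shape(n,bld,x0,y0,o.shape)
        c+=((B-o)**2).sum()+((np.maximum(B,L)-al)**2).sum()
    return c
for only in('top','side',None):
    best=min((minimize(cost,s,args=(only,),method='Nelder-Mead',options=dict(initial_simplex=np.array(s)+np.array([[0,0,0],[.6,0,0],[0,.6,0],[0,0,4]]))) for s in([47.5,28.7,-20],[47.2,28.4,-18])),key=lambda r:r.fun)
    print(only,best.x.round(2),round(best.fun,1))
E
python3 plan.py 12 50 .4755 .2875 .1 -20.5
```

```text
top [ 47.35  29.14 -22.52] 68.7
side [ 47.71  28.59 -20.22] 131.1
None [ 47.56  28.92 -21.4 ] 239.1
t 10.25 tcp [0.5093 0.1462 0.249 ] dir -43.75 F [-1.6  0.7 -0.2] w 50.2
50 -0.339 -0.219 0.414 -1.94; 50 -0.332 -0.230 0.414 -1.94; 50 -0.324 -0.241 0.414 -1.94; 50 -0.315 -0.252 0.414 -1.94; 50 -0.307 -0.262 0.414 -1.94; 50 -0.298 -0.273 0.414 -1.94; 50 -0.288 -0.283 0.414 -1.94; 50 -0.279 -0.292 0.414 -1.94; 50 -0.269 -0.301 0.414 -1.94; 50 -0.258 -0.310 0.414 -1.94; 50 -0.248 -0.319 0.414 -1.94; 50 -0.237 -0.327 0.414 -1.94
```

```bash
python3 plan.py 8 50 .4756 .2885 .1 -21.4
```

```text
t 10.25 tcp [0.5093 0.1462 0.249 ] dir -43.75 F [-1.6  0.7 -0.2] w 50.2
50 -0.512 -0.331 0.621 -2.79; 50 -0.495 -0.356 0.621 -2.79; 50 -0.477 -0.379 0.621 -2.79; 50 -0.458 -0.402 0.621 -2.79; 50 -0.438 -0.424 0.621 -2.79; 50 -0.416 -0.445 0.621 -2.79; 50 -0.394 -0.465 0.621 -2.79; 50 -0.371 -0.483 0.621 -2.79
```

Request:
drive_tool(commands="50 -0.512 -0.331 0.62 -2.79; 50 -0.495 -0.356 0.62 -2.79; 50 -0.477 -0.38 0.62 -2.79; 50 -0.458 -0.402 0.62 -2.79; 50 -0.438 -0.424 0.62 -2.79; 50 -0.416 -0.445 0.62 -2.79; 50 -0.394 -0.465 0.62 -2.79; 50 -0.371 -0.483 0.62 -2.79")

```text
time: 11.25
tool_pos: [0.4772, 0.2871, 0.099]
tool_rot: [-0.0, 0.982, -0.187, 0.0]
contact_force: [-0.2, -0.7, 0.3]
gripper_width: 0.581
```

```bash
python3 plan.py 6 50 .4756 .2885 .011 -21.4;python3 -c "
from h import *
snap('side','g1.png',(180,220,280,330),5)
print(px('side',[list(manip.state()['tool_pos'])]))"
```

```text
t 11.25 tcp [0.4772 0.2871 0.099 ] dir -21.6 F [-0.2 -0.7  0.3] w 49.6
50 -0.011 -0.004 0.489 -0.03; 50 -0.011 -0.004 0.489 -0.03; 50 -0.011 -0.004 0.489 -0.03; 50 -0.011 -0.004 0.489 -0.03; 50 -0.011 -0.004 0.489 -0.03; 50 -0.011 -0.004 0.489 -0.03
[[228.90662425 284.5601785 ]]
```

View pics/g1.png

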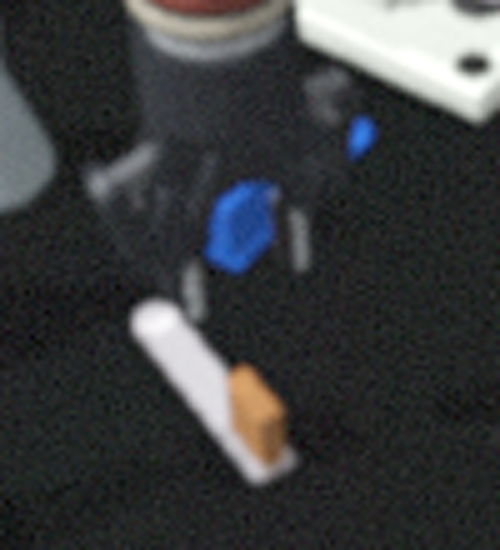

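Request:
drive_tool(commands="50 -0.01 0 0.49 0; 50 -0.01 0 0.49 0; 50 -0.01 0 0.49 0; 50 -0.01 0 0.49 0; 50 -0.01 0 0.49 0; 50 -0.01 0 0.45 0; 0 0 0 0 0; 0 0 0 0 0")

```text
time: 12.3
tool_pos: [0.4761, 0.2868, 0.0136]
tool_rot: [-0.0, 0.982, -0.189, 0.0]
contact_force: [0.1, 1.2, -0.3]
gripper_width: 0.164
```

Request:
drive_tool(commands="0 0 0 0 0; 0 0 0 0 0; 0 0 0 0 0; 0 0 0 0 0; 0 0 0 -0.3 0; 0 0 0 -0.5 0; 0 0 0 -0.8 0; 0 0 0 -0.8 0")

```text
time: 13.3
tool_pos: [0.4758, 0.2866, 0.0868]
tool_rot: [-0.0, 0.982, -0.189, 0.0]
contact_force: [-0.3, 0.3, -1.8]
gripper_width: 0.143
```

```bash
python3 plan.py 8 0 .43 .15 .12 -1.3
```

```text
t 13.3 tcp [0.4758 0.2866 0.0868] dir -21.78 F [-0.3  0.3 -1.8] w 12.2
0 0.034 0.599 -0.138 -2.56; 0 0.007 0.600 -0.138 -2.56; 0 -0.020 0.600 -0.138 -2.56; 0 -0.046 0.599 -0.138 -2.56; 0 -0.073 0.596 -0.138 -2.56; 0 -0.100 0.592 -0.138 -2.56; 0 -0.126 0.587 -0.138 -2.56; 0 -0.152 0.581 -0.138 -2.56
```

```bash
python3 plan.py 16 0 .368 -.0638 .105 -1.3
```

```text
t 13.3 tcp [0.4758 0.2866 0.0868] dir -21.78 F [-0.3  0.3 -1.8] w 12.2
0 0.062 0.761 -0.038 -1.28; 0 0.045 0.762 -0.038 -1.28; 0 0.028 0.763 -0.038 -1.28; 0 0.011 0.764 -0.038 -1.28; 0 -0.006 0.764 -0.038 -1.28; 0 -0.023 0.763 -0.038 -1.28; 0 -0.040 0.763 -0.038 -1.28; 0 -0.057 0.762 -0.038 -1.28; 0 -0.074 0.760 -0.038 -1.28; 0 -0.091 0.758 -0.038 -1.28; 0 -0.108 0.756 -0.038 -1.28; 0 -0.125 0.754 -0.038 -1.28; 0 -0.142 0.751 -0.038 -1.28; 0 -0.158 0.747 -0.038 -1.28; 0 -0.175 0.744 -0.038 -1.28; 0 -0.191 0.739 -0.038 -1.28
```

Request:
drive_tool(commands="0 0.062 0.76 -0.08 -1.28; 0 0.045 0.76 -0.08 -1.28; 0 0.028 0.763 -0.08 -1.28; 0 0.01 0.764 -0.08 -1.28; 0 -0.006 0.764 -0.08 -1.28; 0 -0.023 0.763 -0.08 -1.28; 0 -0.04 0.763 -0.08 -1.28; 0 -0.057 0.762 -0.04 -1.28")

```text
time: 14.3
tool_pos: [0.4218, 0.1109, 0.1044]
tool_rot: [-0.0, 0.995, -0.1, 0.001]
contact_force: [0.3, 0.4, -2.1]
gripper_width: 0.142
```

Request:
drive_tool(commands="0 -0.074 0.76 0 -1.28; 0 -0.09 0.758 0 -1.28; 0 -0.108 0.756 0 -1.28; 0 -0.125 0.754 0 -1.28; 0 -0.142 0.75 0 -1.28; 0 -0.158 0.747 0 -1.28; 0 -0.175 0.744 0 -1.28; 0 -0.19 0.74 0 -1.28")

```text
time: 15.3
tool_pos: [0.3678, -0.0645, 0.1041]
tool_rot: [0.0, 1.0, -0.011, 0.001]
contact_force: [0.6, -1.4, -1.1]
gripper_width: 0.143
```

```bash
python3 plan.py 8 0 .368 -.0638 .081 -1.3; python3 -c "
from h import *
snap('side','i1.png',(240,150,360,260),5);snap('top','i2.png',(270,160,370,260),5)
a=cv2.imread('pics/i1.png');b=cv2.imread('pics/i2.png');o=np.zeros((550,1100,3),np.uint8);o[:550,:600]=a;o[:500,600:]=b;cv2.imwrite('pics/i.png',cv2.resize(o,(800,400)))
p=np.array(manip.state()['tool_pos']);print(px('side',[p+[.119,-.0027,-.0105]]),px('top',[p+[.119,-.0027,-.0105],[.5328,-.0676,.066]]),px('side',[[.5328,-.0676,.066]]))"
```

```text
t 15.3 tcp [ 0.3678 -0.0645  0.1041] dir -1.25 F [ 0.6 -1.4 -1.1] w 12.2
0 0.001 -0.003 0.096 0.01; 0 0.001 -0.003 0.096 0.01; 0 0.001 -0.003 0.096 0.01; 0 0.001 -0.003 0.096 0.01; 0 0.001 -0.003 0.096 0.01; 0 0.001 -0.003 0.096 0.01; 0 0.001 -0.003 0.096 0.01; 0 0.001 -0.003 0.096 0.01
[[298.68816438 210.96538851]] [[311.48400491 215.47410258]
 [310.80045281 199.0204893 ]] [[285.66118218 213.0580274 ]]
```

View pics/i.png

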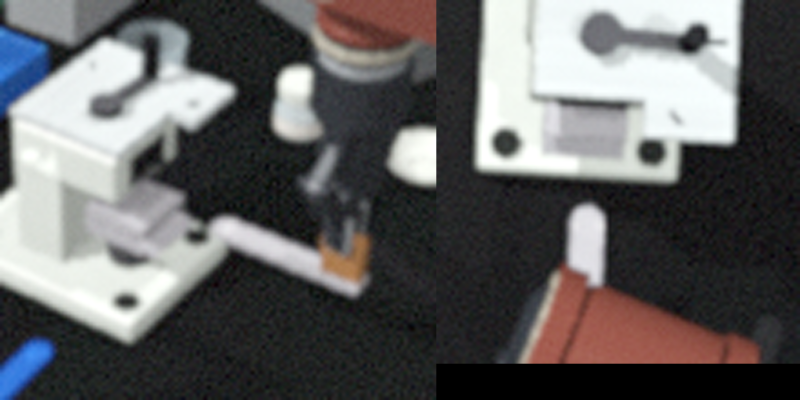

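Request:
drive_tool(commands="0 0 0 0.3 0; 0 0 0 0.3 0; 0 0 0 0.18 0; 0 0 0 0 0; 0 0.2 0 0 0; 0 0.3 0 0 0; 0 0.3 0 0 0; 0 0.3 0 0 0")

```text
time: 16.4
tool_pos: [0.4018, -0.0645, 0.0799]
tool_rot: [0.0, 1.0, -0.011, 0.0]
contact_force: [-0.6, -0.7, -1.4]
gripper_width: 0.14
```

```bash
python3 plan.py 8 0 .414 -.0649 .0805 -1.3
```

```text
t 16.4 tcp [ 0.4018 -0.0645  0.0799] dir -1.3 F [-0.6 -0.7 -1.4] w 11.9
0 0.051 0.000 -0.002 0.00; 0 0.051 0.000 -0.002 0.00; 0 0.051 0.000 -0.002 0.00; 0 0.051 0.000 -0.002 0.00; 0 0.051 0.000 -0.002 0.00; 0 0.051 0.000 -0.002 0.00; 0 0.051 0.000 -0.002 0.00; 0 0.051 0.000 -0.002 0.00
```

Request:
drive_tool(commands="0 0.1 0 -0.02 0; 0 0.1 0 0 0; 0 0.1 0 0 0; 0 0.1 0 0 0; 0 0.1 0 0 0; 0 0.1 0 0 0; 0 0.1 0 0 0; 0 0.1 0 0 0")

```text
time: 17.4
tool_pos: [0.4251, -0.065, 0.0804]
tool_rot: [-0.0, 1.0, -0.011, -0.0]
contact_force: [1.0, 0.4, -1.2]
gripper_width: 0.137
```

Request:
drive_tool(commands="0 0.1 0 0 0; 0 0.1 0 0 0; 0 0.1 0 0 0; 0 0.1 0 0 0; 0 0.1 0 0 0; 0 0.1 0 0 0; 0 0 0 0 0; 0 0 0 0 0")

```text
time: 18.4
tool_pos: [0.4425, -0.0653, 0.0802]
tool_rot: [-0.0, 1.0, -0.011, -0.0]
contact_force: [-3.9, -0.2, 0.1]
gripper_width: 0.144
```

Request:
drive_tool(commands="0 0.1 0 0.01 0; 0 0.1 0 0.01 0; 0 0.1 0 0.01 0; 0 0.1 0 0 0; 0 0.1 0 0 0; 0 0.1 0 0 0; 0 0 0 0 0; 0 0 0 0 0")

```text
time: 19.4
tool_pos: [0.4615, -0.0659, 0.0797]
tool_rot: [0.0, 1.0, -0.011, 0.001]
contact_force: [-2.9, -0.1, -0.4]
gripper_width: 0.144
```

```bash
python3 -c "
from h import *
snap('side','j1.png',(240,150,360,260),5);snap('top','j2.png',(270,140,370,240),5)
a=cv2.imread('pics/j1.png');b=cv2.imread('pics/j2.png');o=np.zeros((550,1100,3),np.uint8);o[:550,:600]=a;o[:500,600:]=b;cv2.imwrite('pics/j.png',cv2.resize(o,(800,400)))
print(manip.state())"
```

```text
{'time': 19.5, 'joint_pos': array([-3.01830431e-01, -2.20815670e-01,  2.09621919e+00,  3.06005774e-04,
        1.26470665e+00,  1.29158663e+00]), 'joint_vel': array([ 1.79945794e-03, -5.97616003e-06, -1.69115112e-03, -4.14517285e-04,
       -1.11549195e-03, -7.85597767e-04]), 'joint_efforts': array([ 2.50168238e-02, -2.48591620e+01, -3.50607026e+01,  1.38386646e-01,
       -3.34094167e-01,  1.41324676e-02]), 'tool_pos': array([ 0.46145423, -0.06586569,  0.07963226]), 'tool_rot': array([ 7.25188237e-05,  9.99935232e-01, -1.13561172e-02,  7.51980597e-04]), 'contact_force': array([-1.04138387, -0.17748534, -0.10097288]), 'ft_torque': array([-0.0658899 ,  0.28301837, -0.00376345]), 'gripper_width': 0.13774329272805702}
```

View pics/j.png

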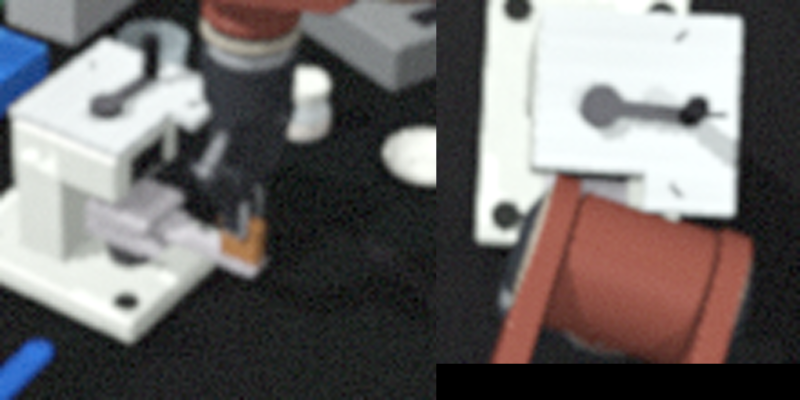

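Request:
drive_tool(commands="0 0 0 0.01 0; 0 0 0 0.01 0; 0 0 0 0 0; 0 0 0 0 0; 0 0.02 0 0 0; 0 0.04 0 0 0; 0 0.04 0 0 0; 0 0.04 0 0 0")

```text
time: 20.5
tool_pos: [0.4641, -0.066, 0.0791]
tool_rot: [0.0, 1.0, -0.011, -0.002]
contact_force: [-8.4, 1.0, 7.2]
gripper_width: 0.148
```

Request:
drive_tool(commands="0 0 0 0.01 0; 0 0 0 0.01 0; 0 0 0 0 0; 0 0 0 0 0; 0 0 0 0 0; 0 0 0 0 0; 0 0 0 0 0; 0 0 0 0 0")

```text
time: 21.5
tool_pos: [0.4642, -0.066, 0.0788]
tool_rot: [0.0, 1.0, -0.011, -0.002]
contact_force: [-9.1, 0.3, 8.6]
gripper_width: 0.147
```

Request:
drive_tool(commands="0 0 0 -0.01 0; 0 0 0 0 0; 0 0 0 0 0; 0 0 0 0 0; 0 0 0 0 0; 0 0 0 0 0; 0 0 0 0 0; 0 0 0 0 0")

```text
time: 22.5
tool_pos: [0.4642, -0.066, 0.079]
tool_rot: [0.0, 1.0, -0.011, -0.001]
contact_force: [-7.5, 0.5, 6.9]
gripper_width: 0.143
```

```bash
python3 -c "
from h import *
s=manip.state();print(s['tool_pos'],s['contact_force'],s['gripper_width'],abs(s['joint_vel']).max())
p=s['tool_pos'];print('nose depth',(p[0]-.5328+.119))
snap('top','f.png');b=cv2.imread('pics/raw_f.png')[155:185,305:352];a=cv2.imread('pics/raw_l1.png')[155:185,305:352];print('lever change',cv2.absdiff(a,b).mean())
print(manip.job_done())"
```

```text
[ 0.46423718 -0.06595657  0.0789609 ] [-7.47753846  0.53815594  6.88486913] 0.14288564648129443 0.0013078059528091217
nose depth 0.050437180302540574
lever change 2.299290780141844
the job is handed in; nothing more can be done
None
```

The lever is on its middle tick, and the gauge blade is between the plates at about 50 mm depth, still gripped. I handed the job in at about 22.6 s; no verdict is reported.

- **Lever:** In the top view it points at the middle tick to within roughly 1°. The checks disagreed by a degree or two. An automatic bar fit, disturbed by shadow, read about 2° off. The last gripped knob position was about 1 mm short of the mark. A comparison with the earlier picture just before hand-in showed the lever had not moved.
- **Gauge depth:** The nose is an estimated 50 mm behind the lip, within the level zone (25–60 mm) and about 25 mm short of the post. The predicted nose position matched both cameras to within about half a pixel before I slid it in.
- **Fit:** At rest the drag reads about 7.5 N, inside the expected 4–10 N. The blade also presses down on the lower plate with about 7 N, which may add to that reading.
- **State at hand-in:** The arm was motionless and still gripping. The gripper opening reads about 12 mm on the 14 mm block. It also read low on the 18 mm knob (13 mm), and I did not find out why.
- **Bystanders:** I planned the moves to clear the glassware and other items, and no unexpected contact forces showed. I did not check each item in a final picture.

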